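# Cradle the stray sample tubes on the rocker

## Task

Two capped sample tubes are lying loose on the flats of the bench rocker's platform. Roll each one sideways across the platform, without picking it up, into a V-groove of its own, so that both lie squarely along their grooves, fully down in them and not sticking out past the ends, and cannot roll when the rocker starts. Leave the other things standing on and close around the rocker where they are.

Things in the scene. Friction and masses are not known exactly. Their poses are not given: they have to be found in the camera images.
- deck (a point): Centre of the top of the rocker's platform, 115 mm above the bench; x along the grooves (away from the robot), y across them, z up. Black, 160 (x) by 310 mm (y), fixed. Three bays at y = -104, 0, +104 mm hold inserts 44 mm wide, flush with the top: two V inserts and one blank, in any order; between them flats 60 mm wide. A lip 8 mm wide and high at each y end, none at the x ends.
- rocker: The whole rocker, fixed; origin on the bench under the platform's centre, axes as deck. Its white base, 70 mm tall, reaches 110 mm from the centre towards -x (the front, with a ledge before the platform).
- v_insert_1: Aluminium insert with a 90-degree V-groove along its whole length, 160 mm long (x), 44 mm wide (y), fixed. Groove 28 mm wide at the top, 14 mm deep, 8 mm of flat either side. Origin: middle of the groove, level with the platform's top; x along the groove, y across, z up. A tube fully down in it has its centre 7 mm above the origin.
- v_insert_2: The second V-groove insert, the same as the first, in another bay.
- blank_insert: Flat aluminium filler without a groove, 160 x 44 mm, flush with the platform, fixed; origin in the middle of its top. No tube may end on it.
- tube_a: White plastic tube with a flush blue cap: a plain cylinder 30 mm across, 120 mm long, 50 to 100 g. Origin at its centre, x along its axis to the cap. Starts on the flat between the -y and middle bays, roughly along the grooves, centre 15 mm above the platform. Rolls freely when pushed from the side; drops into a groove once its centre is past the edge; pushed further it climbs out.
- tube_b: A tube like tube_a, starting on the flat between the middle bay and the one at +y, its cap the other way. Either tube may go in either groove.
- reagent_bottle: white capped bottle with a paper label, 64 mm across, 140 mm tall, standing beside the rocker; loose, to be left alone; origin at the centre of its underside
- vial: small amber vial, 22 mm across, 40 mm tall, standing on the ledge of the rocker's base in front of the platform (ledge 70 mm above the bench); loose, to be left alone; origin at the centre of its underside
- petri_stack: stack of clear dishes, 90 mm across, 32 mm tall, beside the rocker; loose, to be left alone; origin at the centre of its underside
- beaker: open glass beaker, 68 mm across, 85 mm tall, beyond the rocker; loose, to be left alone; origin at the centre of its underside
- timer: flat white bench timer, 70 x 50 x 20 mm; loose, to be left alone; origin at the centre of its underside
- microtube_rack: yellow rack of tiny tubes, 70 x 120 mm, about 40 mm tall, beyond the rocker; loose, to be left alone; origin at the centre of its underside

How it is judged (in metres and radians):
At the end, for the whole second after the job is handed in: One tube lies in each V-groove, at rest and released: its centre within 5 mm of the groove's middle line, within 22 mm of mid-length along it, 3 to 10.5 mm above the platform's top (fully down is 7 mm), and its axis within 0.08 rad of the groove (((y of tube_a in the frame of v_insert_1 between -0.005 and 0.005 m and x of tube_a in the frame of v_insert_1 between -0.022 and 0.022 m and z of tube_a in the frame of v_insert_1 between 0.003 and 0.0105 m and angle between the x axis of tube_a and the x axis of v_insert_1, either way round below 0.08 rad and y of tube_b in the frame of v_insert_2 between -0.005 and 0.005 m and x of tube_b in the frame of v_insert_2 between -0.022 and 0.022 m and z of tube_b in the frame of v_insert_2 between 0.003 and 0.0105 m and angle between the x axis of tube_b and the x axis of v_insert_2, either way round below 0.08 rad) or (y of tube_a in the frame of v_insert_2 between -0.005 and 0.005 m and x of tube_a in the frame of v_insert_2 between -0.022 and 0.022 m and z of tube_a in the frame of v_insert_2 between 0.003 and 0.0105 m and angle between the x axis of tube_a and the x axis of v_insert_2, either way round below 0.08 rad and y of tube_b in the frame of v_insert_1 between -0.005 and 0.005 m and x of tube_b in the frame of v_insert_1 between -0.022 and 0.022 m and z of tube_b in the frame of v_insert_1 between 0.003 and 0.0105 m and angle between the x axis of tube_b and the x axis of v_insert_1, either way round below 0.08 rad)) and linear speed of each of tube_a, tube_b below 0.02 m/s); the robot touches nothing.
It fails at once if tube_a is picked up off the platform (its centre more than 45 mm above the platform's top) (z of tube_a in the frame of deck above 0.045 m).
It fails at once if tube_b is picked up off the platform (its centre more than 45 mm above the platform's top) (z of tube_b in the frame of deck above 0.045 m).
It fails at once if one of the things standing on or close around the rocker is moved more than 30 mm (distance of any of reagent_bottle, vial, petri_stack, beaker, timer, microtube_rack from where it was at the start of the episode above 0.03 m).
It also fails if it takes over 45 s, if anything falls off the work surface, if the arm or the gripper's body presses on something with over 40 N, if the wrist force passes 120 N, or if a joint passes its speed limit or range.

## Robot

A 6-joint arm with a two-finger parallel gripper is mounted at the origin on the work surface. World frame = base frame: x ahead of the robot, y to its left, z up, the work surface at z = 0. Lengths are in mm, angles in rad, forces in N, time in s.
With the tool pointing down it reaches from about 350 to 975 mm from the base axis. Payload 4.9 kg.
Tool frame: the origin (TCP) lies between the finger pads; the fingertips stand 8 mm ahead of it and the grasp point (between the pads) lies 11 mm behind it; z points along the fingers, y is the direction in which the jaws open and shut (so a half turn about z gives the same grasp; the last joint's range is limited). The gripper opens to 85 mm and grips with 20 to 120 N. Pads are 22 mm wide; open, the fingers measure 114 mm over their backs; the gripper's body (76 mm by 85 mm) begins 54 mm behind the grasp point. The pads swing forward as they close: fully open they stand 13 mm farther back than shut.
Start: joints at [-1.309, 0.053, 1.613, -0, 1.476, -0.119], TCP at [232.283, -580.212, 239.304] pointing down, gripper open.
Joint ranges: [-3.01, 3.01], [-1.01, 2.22], [0.06, 2.58], [-1.02, 4.17], [0.09, 2.62], [-3.14, 3.14]. Speed limits (rad/s): [2.57, 2.57, 3.14, 3.14, 3.14, 3.14].

## Interface

Orientations are given as a rotation vector (axis times angle).
In Python, from cell import state, eyes, hand_in gives the robot as it stands.
- The arm moves only by the shell command python3 -m handwheel 'ROWS' [FORCE]. ROWS is JSON, a list of rows, each a list of 7 numbers: the opening, from 0 (shut) to 1 (fully open), then the shift along the tool's x, y, z in m, then the turn, a rotation vector about the tool's x, y, z in degrees. In form: [[claw, dx, dy, dz, ax, ay, az], ...]. A call has 1 to 20 rows; each row shifts and turns the commanded pose from where the row before left it, along the tool's axes as they then stand; what a row does not reach is not made up. A row lasts 1/8 s, in which the tool goes at most 62.5 mm and 10.7 degrees, less where a joint would pass 70% of its speed; a pose out of reach is approached as far as the arm can. A call is refused whole if a number of a shift passes 0.0625 or a number of a turn 10.7, either way. A call with a gripper value outside its range is refused whole. The fingers move at their own pace and stop on an object; FORCE is the grip in N (left out, the last holds). Time passes only in rows, so rows that do not move let the fingers close. It gives the time, the measured TCP pose, the force and the opening at its end, in the units of the state.
- state(): the state, without advancing time (a new reading comes with each control period).
- eyes.grab_frame(name): name is "side" or "top"; returns the picture (384x512x3 uint8, red, green, blue); there is no depth.
- eyes.camera_info(name): a dict with "mtx" (3x3 intrinsics, pixels), "cam_to_world" (4x4, takes a point from camera to world coordinates). Camera axes: x right, y down, z forward; pixel columns grow to the right and rows downward; lengths in mm; the calibration is good to about 2 mm. A picture is of the moment at which its call begins. camera_info takes no time and is no camera call.
- hand_in(): hands the job in, once; it reports no verdict.
The state is a dict: "time": time; "joint_positions": joint angles; "dq": joint speeds; "joint_efforts": joint torques, N m; "position": TCP position; "tcp_rot": TCP orientation; "contact_force": force on the tool from outside, world axes, zero at the start; "ft_torque": the same for the moment, N m; "opening": opening from 0.0 (shut) to 1.0 (fully open).
Only numpy, scipy, OpenCV 4.12 (cv2) and the standard library are available. Lean on these libraries where they do the work, as an engineer would, in place of code of your own. Each camera call takes 0.05 s, during which the arm holds its last target.

## Working session

There is one attempt and no reset: what is moved stays moved. The work goes in short steps, Python scripts to look and compute and a shell command to move; the robot and the scene stay as the last step left them, time stands still between calls to the robot, and variables do not carry over. Pictures are saved under pics/ and viewed, and the job is handed in when it is done.

```bash
mkdir -p pics; ls
python3 - <<'E'
from cell import state, eyes
import cv2
s=state(); print(s)
for n in("side","top"):
    i=eyes.grab_frame(n); cv2.imwrite(f"pics/{n}0.png",i[:,:,::-1]); c=eyes.camera_info(n); print(c)
E
```

```text
pics
{'time': 0.0, 'joint_positions': array([-1.30901974e+00,  5.33662095e-02,  1.61430825e+00,  2.47952982e-05,
        1.47600974e+00, -1.19026037e-01]), 'dq': array([ 0.00050016,  0.0007654 , -0.00078763, -0.00098816,  0.00030882,
        0.00017143]), 'joint_efforts': array([-5.11965281e-04, -3.93688238e+01, -3.70175672e+01, -9.79650622e-05,
        7.12157664e-03,  8.62424713e-06]), 'position': array([ 232.12244184, -579.63467861,  238.04869909]), 'tcp_rot': array([-3.08276938e+00, -5.94156928e-01,  1.95496320e-04]), 'contact_force': array([-0.97915311, -1.25383416,  0.290318  ]), 'ft_torque': array([-0.00901847, -0.01320543,  0.03217214]), 'opening': 0.9997934361447756}
{'mtx': array([[497.97229883,   0.        , 251.36228344],
       [  0.        , 497.97229883, 189.42693468],
       [  0.        ,   0.        ,   1.        ]]), 'cam_to_world': array([[-9.44863664e-01, -2.17206197e-01,  2.45059429e-01,
         3.28578827e+02],
       [-3.26959907e-01,  6.67268199e-01, -6.69216235e-01,
         7.47867554e+02],
       [-1.81624504e-02, -7.12442713e-01, -7.01495194e-01,
         8.53281525e+02],
       [ 0.00000000e+00,  0.00000000e+00,  0.00000000e+00,
         1.00000000e+00]])}
{'mtx': array([[376.02295845,   0.        , 257.70374792],
       [  0.        , 376.02295845, 190.42284497],
       [  0.        ,   0.        ,   1.        ]]), 'cam_to_world': array([[ 5.66133943e-04, -9.94335866e-01,  1.06282011e-01,
         4.71757120e+02],
       [-9.99910641e-01, -1.98240862e-03, -1.32204559e-02,
         2.94456040e+01],
       [ 1.33562679e-02, -1.06265029e-01, -9.94248135e-01,
         1.05129347e+03],
       [ 0.00000000e+00,  0.00000000e+00,  0.00000000e+00,
         1.00000000e+00]])}
```

View pics/side0.png

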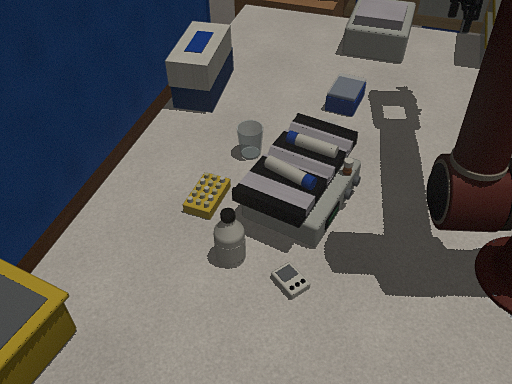

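View pics/top0.png

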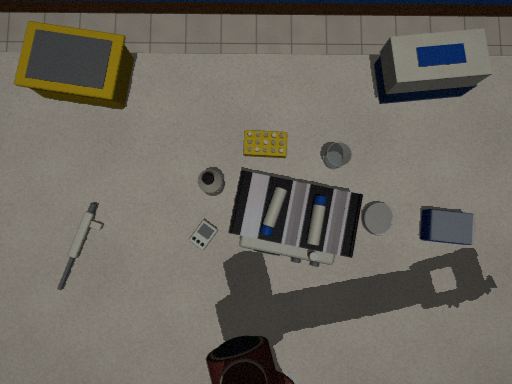

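Run:
```python
import cv2,numpy as np
i=cv2.imread("pics/top0.png")[160:275,180:400]; a=cv2.resize(i,(792,414),interpolation=cv2.INTER_CUBIC)
a=np.clip(a.astype(float)*1.5,0,255).astype('uint8');cv2.imwrite("pics/tz.png",a)
i=cv2.imread("pics/side0.png")[100:260,200:380]; a=cv2.resize(i,(675,600),interpolation=cv2.INTER_CUBIC)
a=np.clip(a.astype(float)*1.5,0,255).astype('uint8');cv2.imwrite("pics/sz.png",a)
```

```text
(no output)
```

View pics/tz.png

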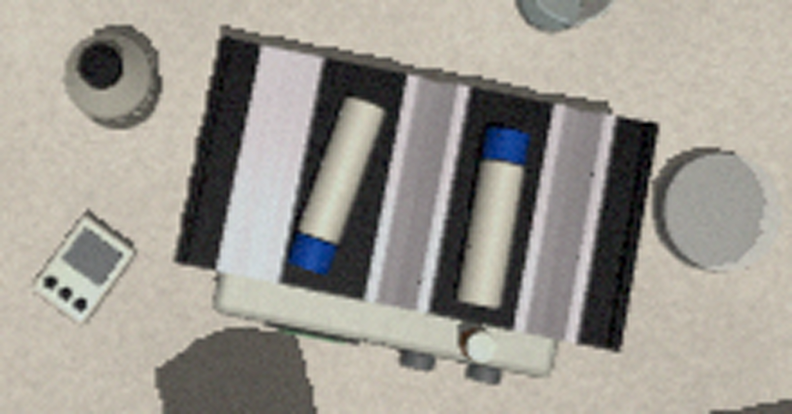

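View pics/sz.png

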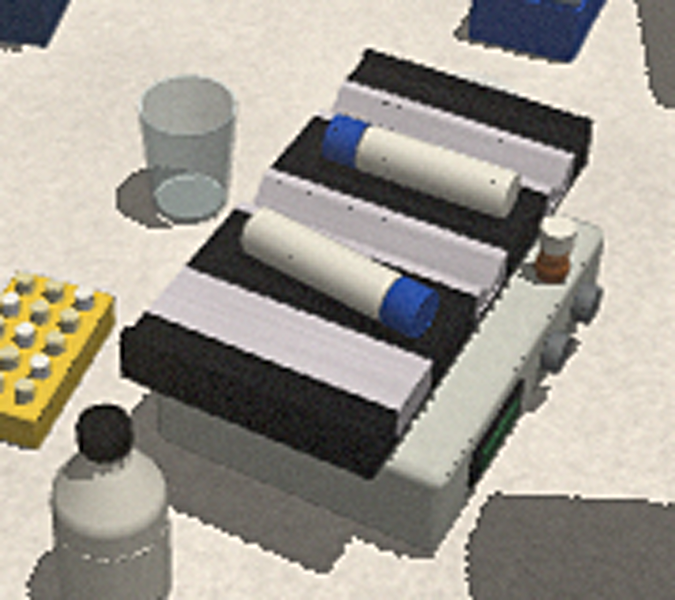

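```bash
cat > h.py <<'E'
import numpy as np,cv2
from cell import state,eyes
def ray(cam,uv,z):
    c=eyes.camera_info(cam);K=c["mtx"];T=c["cam_to_world"]
    uv=np.atleast_2d(uv).astype(float)
    d=np.c_[(uv-[K[0,2],K[1,2]])/[K[0,0],K[1,1]],np.ones(len(uv))]@T[:3,:3].T
    o=T[:3,3]; t=(z-o[2])/d[:,2]
    return (o+d*t[:,None])[:,:2]
def proj(cam,P):
    c=eyes.camera_info(cam);K=c["mtx"];T=c["cam_to_world"]
    p=(np.atleast_2d(P)-T[:3,3])@T[:3,:3]; q=p@K.T
    return q[:,:2]/q[:,2:]
E
python3 - <<'E'
from h import *
o=np.array([180,160]);f=lambda *p:(np.array(p)+.5)/3.6+o-.5
q=ray("top",f((222,28),(178,264),(657,123),(620,350)),123)
print("lip corners",q); 
L=np.linalg.norm
print("sizes",L(q[0]-q[1]),L(q[2]-q[3]),L(q[0]-q[2]),L(q[1]-q[3]),"centre",q.mean(0))
b=ray("top",f((260,45),(322,57),(280,283),(218,270)),115);print("blank",b,b.mean(0),L(b[0]-b[1]),L(b[1]-b[2]))
m=ray("top",f((408,75),(469,88),(428,312),(366,299)),115);print("mid",m.mean(0),L(m[0]-m[1]),L(m[1]-m[2]))
r=ray("top",f((556,103),(615,114),(577,342),(517,330)),115);print("right",r.mean(0),L(r[0]-r[1]),L(r[1]-r[2]))
def rz(v): return np.degrees(np.arctan2(v[1],v[0]))
for c in (b,m,r): print(rz(c[0]-c[3]),rz(c[1]-c[2]))
print(rz(q[0]-q[1]),rz(q[2]-q[3]),rz(q[0]-q[2])-90,rz(q[1]-q[3])-90)
# side: same inserts corner
o=np.array([200,100]);g=lambda *p:(np.array(p)+.5)/3.75+o-.5
sb=ray("side",g((188,268),(432,378),(402,405),(142,312)),115);print("side blank",sb,sb.mean(0))
for n in("top","side"):
    i=eyes.grab_frame(n)[:,:,::-1].astype(int).copy()
    hsv=cv2.cvtColor(i.astype('uint8'),cv2.COLOR_BGR2HSV)
    np.save(f"/tmp/{n}.npy",i)
    blue=((hsv[...,1]>140)&(hsv[...,0]>105)&(hsv[...,0]<130)&(hsv[...,2]>60)).astype('uint8')
    k,lab,st,ce=cv2.connectedComponentsWithStats(blue)
    for j in range(1,k):
        if 20<st[j,4]<400: print(n,st[j],ce[j],ray(n,ce[j],130))
i=np.load("/tmp/top.npy")
for p in [(277,208),(316,225),(252,200),(296,220),(262,191)]: print(p,i[p[1],p[0]])
E
```

```text
lip corners [[ 628.70078444   58.09899109]
 [ 465.97287235   87.1932941 ]
 [ 563.03670148 -242.95786588]
 [ 408.07786361 -213.22998801]]
sizes 165.30835381372708 157.78462585611896 308.13471553894595 305.95094454202666 centre [516.44705547 -77.72389218]
blank [[618.09654073  31.72889585]
 [609.73270433 -11.61763082]
 [452.99909176  17.637858  ]
 [461.8427088   60.21656929]] [535.66776141  24.49142308] 44.14606589638468 159.44061257162164
mid [515.18494411 -77.79698289] 43.515637917533795 157.78534213495425
right [ 495.45759257 -180.43790361] 41.827386303410535 159.99876101291383
-10.332489621025537 -10.57301042738519
-11.061111180563868 -11.098288413128845
-10.880419803524058 -10.868515823870196
-10.136868698392805 -10.859888533590867 -12.304191757447342 -10.907834420563375
side blank [[608.57739914  -9.55857094]
 [451.52429674  33.61025276]
 [462.02025525  58.48784428]
 [621.34588251  33.71992686]] [535.86695841  29.06486324]
top [315 196  12   9  84] [320.69047619 199.97619048] [[ 546.8847221  -137.97619687]]
top [260 225  13  11  92] [266.27173913 230.25      ] [[472.65350347  -3.74574699]]
side [185  31  28  22 349] [198.60744986  41.20630372] [[ 936.57622362 -488.26319274]]
side [353  82  13  23  33] [358.96969697  93.84848485] [[ 433.59976615 -356.03875964]]
side [286 131  12  11  75] [291.22666667 135.33333333] [[ 551.74563349 -139.96251432]]
side [302 174  15  16 134] [309.14925373 180.38059701] [[474.52000372  -5.38533838]]
(277, 208) [118 130 133]
(316, 225) [126 136 138]
(252, 200) [134 133 138]
(296, 220) [90 89 92]
(262, 191) [133 131 135]
```

```bash
cat >> h.py <<'E'
C=np.array([515.4,-77.9]);TH=np.radians(-11.0)
X=np.array([np.cos(TH),np.sin(TH)]);Y=np.array([-np.sin(TH),np.cos(TH)])
def deck(p): d=np.atleast_2d(p)-C; return np.c_[d@X,d@Y]
def world(p): p=np.atleast_2d(p); return C+p[:,:1]*X+p[:,1:2]*Y
def tubes(n="top",zs=130,verbose=True,save=None):
    i=eyes.grab_frame(n)[:,:,::-1].copy()
    if save: cv2.imwrite(save,i)
    hsv=cv2.cvtColor(i,cv2.COLOR_BGR2HSV); I=i.astype(int)
    blue=(hsv[...,1]>140)&(hsv[...,0]>105)&(hsv[...,0]<130)&(hsv[...,2]>40)
    wh=(I[...,2]-I[...,0]>5)&(I[...,2]>70)
    poly=proj(n,np.c_[world([[-78,-145],[78,-145],[78,145],[-78,145]]),[118]*4]).astype(np.int32)
    z=np.zeros(i.shape[:2],'uint8');cv2.fillPoly(z,[poly],1)
    m=((blue|wh)&(z>0)).astype('uint8')
    k,lab,st,ce=cv2.connectedComponentsWithStats(m)
    for j in range(1,k):
        if st[j,4]>150:
            v,u=np.nonzero(lab==j)
            p=deck(ray(n,np.c_[u,v],zs))
            (c,s,a)=cv2.minAreaRect(p.astype(np.float32))
            w,V=np.linalg.eigh(np.cov(p.T)); ax=V[:,1]*np.sign(V[0,1])
            bl=deck(ray(n,np.c_[u,v][blue[v,u]],zs)).mean(0) if blue[v,u].any() else None
            print(n,"area",st[j,4],"pix",ce[j],"deck mean",p.mean(0),"rect c",c,"size",s,"ang deg",np.degrees(np.arctan2(ax[1],ax[0])),"cap",bl)
E
python3 - <<'E'
from h import *
np.set_printoptions(precision=1,suppress=True)
tubes("top");tubes("side")
E
```

```text
top area 547 pix [273.1 211.1] deck mean [-7.  57.1] rect c (-6.5317840576171875, 57.262088775634766) size (28.733898162841797, 121.33486938476562) ang deg -9.052411809255505 cap [-55.8  64.7]
top area 543 pix [316.9 220.1] deck mean [ -8.  -52.4] rect c (-7.152244567871094, -51.6998405456543) size (29.058937072753906, 121.57767486572266) ang deg -0.07068774368417685 cap [ 42.3 -52.1]
side area 723 pix [305.6 143.8] deck mean [  5.3 -42.9] rect c (2.1141204833984375, 5.1018524169921875) size (270.57464599609375, 144.50094604492188) ang deg 34.37214062761216 cap [ 47.3 -53.5]
side area 677 pix [290.3 171.4] deck mean [-6.  57.4] rect c (-4.809516906738281, 57.64813995361328) size (40.998104095458984, 134.8828125) ang deg -11.004766336241541 cap [-54.5  65.5]
```

```bash
python3 -m handwheel '[[1,0,0,0,0,0,-9.5],[1,0,0,0,0,0,-9.5],[1,0,0,0,0,0,-9.5],[1,0,0,0,0,0,-9.5],[1,0,0,0,0,0,-9.5],[1,0,0,0,0,0,-9.5],[1,0,0,0,0,0,0]]'
cat >> h.py <<'E'
def where():
    from scipy.spatial.transform import Rotation as R
    s=state(); M=R.from_rotvec(s["tcp_rot"]).as_matrix(); p=s["position"]
    print("t",s["time"],"deck xy",deck(p[:2]),"z",p[2],"tool y yaw rel deck",np.degrees(np.arctan2(M[1,1],M[0,1])-TH),"z axis",M[:,2],"F",s["contact_force"],"open",s["opening"])
E
python3 -c "
from h import *
np.set_printoptions(precision=2,suppress=True)
where()"
```

```text
time: 1.18
position: [232.3, -580.2, 239.2]
tcp_rot: [-2.429, -1.992, -0.0]
contact_force: [0.3, -0.3, 1.0]
opening: 0.999
t 1.175 deck xy [[-182.09 -547.05]] z 239.1927322493439 tool y yaw rel deck -0.29324803973326125 z axis [-0.  0. -1.] F [ 0.25 -0.33  0.97] open 0.9989579503204121
```

```bash
python3 -m handwheel '[[1,0.0537,0.0175,0,0,0,0],[1,0.0537,0.0175,0,0,0,0],[1,0.0537,0.0175,0,0,0,0],[1,0.0537,0.0175,0,0,0,0],[1,0.0537,0.0175,0,0,0,0],[1,0.0537,0.0175,0,0,0,0],[1,0.0537,0.0175,0,0,0,0],[1,0.0537,0.0175,0,0,0,0],[1,0.0537,0.0175,0,0,0,0],[1,0.0537,0.0175,0,0,0,0.3],[1,0,0,0,0,0,0],[1,0,0,0,0,0,0]]'
python3 -c "
from h import *
np.set_printoptions(precision=2,suppress=True)
where()
for n in('top','side'): cv2.imwrite(f'pics/{n}1.png',eyes.grab_frame(n)[:,:,::-1])"
```

```text
time: 2.68
position: [508.0, -87.5, 239.2]
tcp_rot: [2.433, 1.987, -0.001]
contact_force: [-1.0, 0.3, 0.6]
opening: 1.004
t 2.675 deck xy [[ -5.47 -10.82]] z 239.24633168770052 tool y yaw rel deck -0.5428422977702277 z axis [-0. -0. -1.] F [-0.99  0.32  0.58] open 1.003613493444682
```

View pics/side1.png

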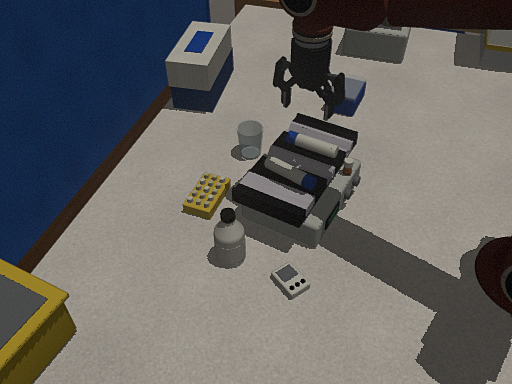

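```bash
python3 -c "
from h import *
np.set_printoptions(precision=1,suppress=True)
for z in (231,244):
  for x in (-62.5,-48,37,51.5): print(z,x,proj('side',np.r_[world([[x,-11]])[0],z]))
i=cv2.imread('pics/side1.png')[40:140,250:370];i=np.clip(i.astype(float)*2.5,0,255).astype('uint8')
cv2.imwrite('pics/s1z.png',cv2.resize(i,(720,600),interpolation=cv2.INTER_CUBIC))"
```

```text
231 -62.5 [[331.7 124.1]]
231 -48 [[325.2 122. ]]
231 37 [[288.3 110.3]]
231 51.5 [[282.2 108.4]]
244 -62.5 [[332.3 118.9]]
244 -48 [[325.7 116.8]]
244 37 [[288.5 105.2]]
244 51.5 [[282.4 103.3]]
```

View pics/s1z.png

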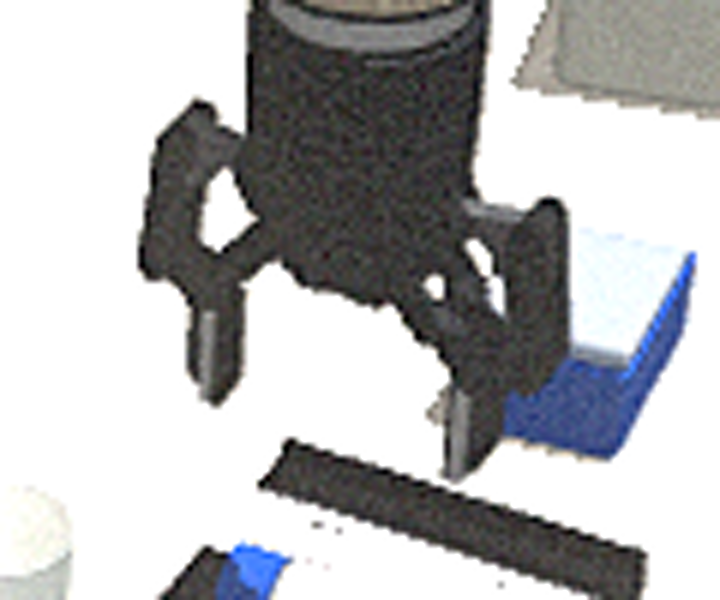

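```bash
python3 -m handwheel '[[1,0,0,0.03,0,0,-0.5],[1,0,0,0.03,0,0,0],[1,0,0,0.03,0,0,0],[1,0,0,0.02,0,0,0],[1,0,0,0.01,0,0,0],[1,0,0,0,0,0,0],[1,0,0,0,0,0,0]]'
python3 -c "
from h import *
np.set_printoptions(precision=2,suppress=True)
where()
for n in('top','side'): 
  i=eyes.grab_frame(n)[:,:,::-1]
  i=i[160:275,180:400] if n=='top' else i[60:220,220:400]
  cv2.imwrite(f'pics/{n}2.png',cv2.resize(np.clip(i*1.6,0,255).astype('uint8'),None,fx=3.3,fy=3.3,interpolation=2))"
```

```text
time: 3.65
position: [508.8, -87.9, 120.5]
tcp_rot: [2.423, 1.997, 0.002]
contact_force: [-0.2, -0.4, 0.2]
opening: 1.005
t 3.65 deck xy [[ -4.6  -11.08]] z 120.52010782358889 tool y yaw rel deck -0.021533080904026752 z axis [ 0. -0. -1.] F [-0.17 -0.45  0.19] open 1.0048278049910708
```

View pics/side2.png

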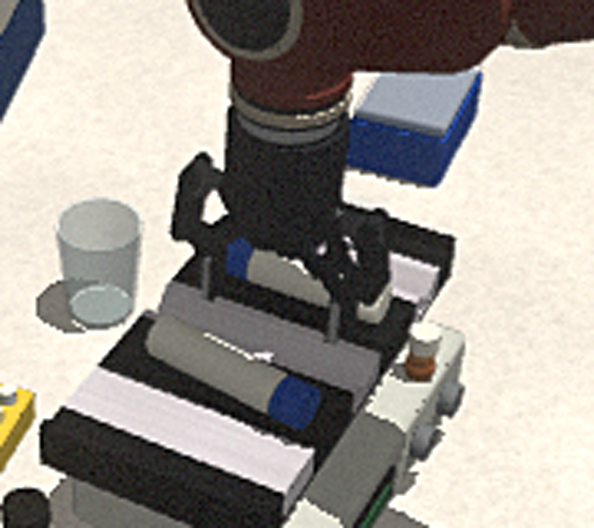

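View pics/top2.png

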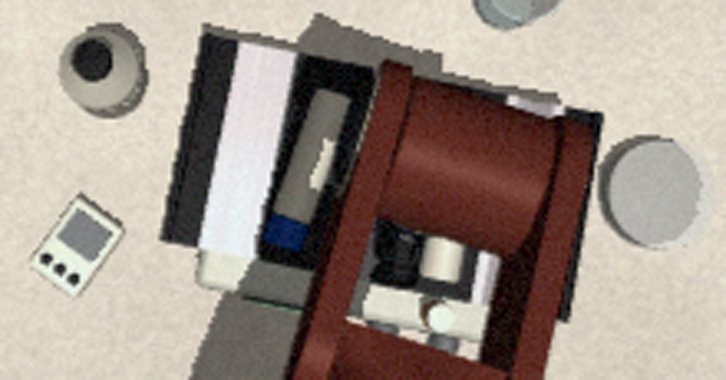

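```bash
python3 -m handwheel '[[1,-0.004,0,0,0,0,0],[1,-0.004,0,0,0,0,0],[1,-0.004,0,0,0,0,0],[1,-0.003,0,0,0,0,0],[1,-0.003,0,0,0,0,0],[1,-0.003,0,0,0,0,0],[1,-0.003,0,0,0,0,0],[1,-0.003,0,0,0,0,0],[1,-0.003,0,0,0,0,0],[1,-0.003,0,0,0,0,0],[1,-0.003,0,0,0,0,0],[1,-0.003,0,0,0,0,0],[1,-0.003,0,0,0,0,0],[1,-0.003,0,0,0,0,0],[1,-0.003,0,0,0,0,0],[1,-0.002,0,0,0,0,0],[1,-0.002,0,0,0,0,0],[1,0,0,0,0,0,0]]'
python3 -c "
from h import *
np.set_printoptions(precision=2,suppress=True)
where()
for n in ['side']: 
  i=eyes.grab_frame(n)[:,:,::-1]
  i=i[160:275,180:400] if n=='top' else i[60:220,220:400]
  cv2.imwrite(f'pics/{n}3.png',cv2.resize(np.clip(i*1.6,0,255).astype('uint8'),None,fx=3.3,fy=3.3,interpolation=2))"
```

```text
time: 6.0
position: [498.2, -138.5, 119.3]
tcp_rot: [2.424, 1.998, -0.0]
contact_force: [0.3, -0.3, -0.1]
opening: 0.997
t 6.0 deck xy [[ -5.35 -62.79]] z 119.31584604546161 tool y yaw rel deck 0.00771567018203081 z axis [ 0. -0. -1.] F [ 0.28 -0.28 -0.06] open 0.99671022792555
```

View pics/side3.png

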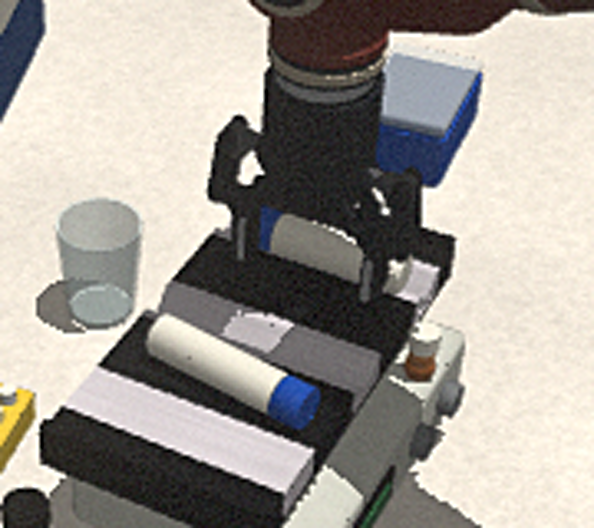

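```bash
python3 -m handwheel '[[1,-0.002,0,0,0,0,0],[1,-0.002,0,0,0,0,0],[1,-0.0015,0,0,0,0,0],[1,-0.0015,0,0,0,0,0],[1,0,0,0,0,0,0],[1,0,0,0,0,0,0]]'
python3 -c "
from h import *
np.set_printoptions(precision=2,suppress=True)
where()
for n in ['side']: 
  i=eyes.grab_frame(n)[:,:,::-1]
  i=i[160:275,180:400] if n=='top' else i[60:220,220:400]
  cv2.imwrite(f'pics/{n}4.png',cv2.resize(np.clip(i*1.6,0,255).astype('uint8'),None,fx=3.3,fy=3.3,interpolation=2))"
```

```text
time: 6.8
position: [496.9, -145.3, 119.3]
tcp_rot: [-2.424, -1.999, -0.0]
contact_force: [-0.2, 0.8, -0.3]
opening: 1.004
t 6.8 deck xy [[ -5.35 -69.66]] z 119.30468712770563 tool y yaw rel deck 0.015832558527103094 z axis [ 0.  0. -1.] F [-0.19  0.8  -0.31] open 1.0036715037022377
```

View pics/side4.png

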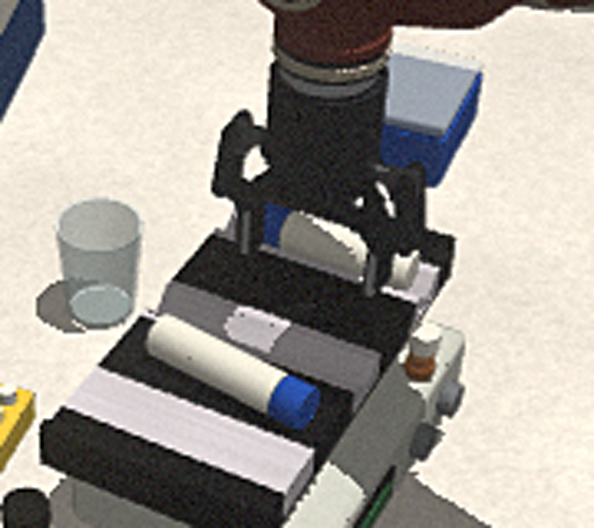

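```bash
python3 -m handwheel '[[1,0.004,0,-0.01,0,0,0],[1,0.003,0,-0.04,0,0,0],[1,0,0,-0.05,0,0,0],[1,0.055,0,0,0,0,0],[1,0.055,0,0,0,0,0],[1,0.058,0,0,0,0,0],[1,0,0,0,0,0,0],[1,0,0,0,0,0,0]]'
python3 -c "
from h import *
np.set_printoptions(precision=2,suppress=True)
where()
tubes('top',save='pics/top5.png');tubes('top',zs=122)
for n in ['side']: 
  i=eyes.grab_frame(n)[:,:,::-1]
  i=i[160:275,180:400] if n=='top' else i[60:220,220:400]
  cv2.imwrite(f'pics/{n}5.png',cv2.resize(np.clip(i*1.6,0,255).astype('uint8'),None,fx=3.3,fy=3.3,interpolation=2))"
```

```text
time: 7.85
position: [530.2, 26.7, 219.8]
tcp_rot: [2.422, 1.999, 0.0]
contact_force: [0.2, -0.2, -0.5]
opening: 1.005
t 7.85 deck xy [[ -5.4  105.52]] z 219.8449145354076 tool y yaw rel deck 0.06798964913377657 z axis [ 0. -0. -1.] F [ 0.16 -0.2  -0.46] open 1.004668778255951
top area 389 pix [260.05 193.91] deck mean [28.33 96.48] rect c (27.03715705871582, 97.52766418457031) size (29.981369018554688, 101.0367431640625) ang deg -83.75866001745848 cap None
top area 566 pix [336.89 224.89] deck mean [ -10.08 -102.59] rect c (-8.240776062011719, -101.98258209228516) size (32.61289596557617, 120.37722778320312) ang deg -0.29104556111843594 cap [  41.33 -102.37]
top area 392 pix [260.11 193.89] deck mean [29.2  96.35] rect c (29.003292083740234, 97.29965209960938) size (26.02063751220703, 102.24147033691406) ang deg -84.32840609012982 cap None
top area 563 pix [336.91 224.72] deck mean [  -9.2  -104.29] rect c (-8.129322052001953, -104.64873504638672) size (31.757946014404297, 122.16939544677734) ang deg -0.5185906054081297 cap [  42.38 -104.16]
```

View pics/side5.png

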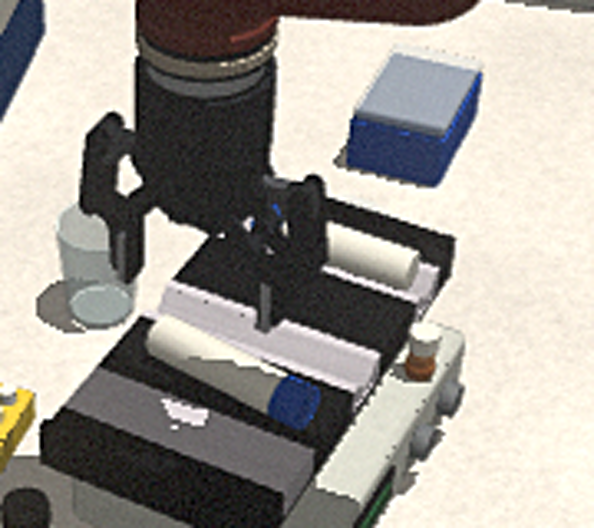

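View pics/top5.png

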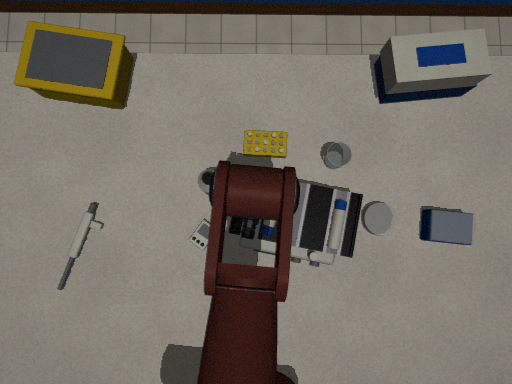

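```bash
python3 -m handwheel '[[1,0,0,0.03,0,0,0],[1,0,-0.001,0.03,0,0,0],[1,0,0,0.03,0,0,0],[1,0,0,0.01,0,0,0],[1,0,0,0,0,0,0],[1,-0.004,0,0,0,0,0],[1,-0.004,0,0,0,0,0],[1,-0.003,0,0,0,0,0],[1,-0.003,0,0,0,0,0],[1,-0.003,0,0,0,0,0],[1,-0.003,0,0,0,0,0],[1,-0.003,0,0,0,0,0],[1,-0.003,0,0,0,0,0],[1,-0.003,0,0,0,0,0],[1,-0.003,0,0,0,0,0],[1,-0.003,0,0,0,0,0],[1,-0.003,0,0,0,0,0],[1,-0.003,0,0,0,0,0],[1,0,0,0,0,0,0]]'
python3 -c "
from h import *
np.set_printoptions(precision=2,suppress=True)
where()
for n in ['side']: 
  i=eyes.grab_frame(n)[:,:,::-1]
  i=i[160:275,180:400] if n=='top' else i[60:220,220:400]
  cv2.imwrite(f'pics/{n}6.png',cv2.resize(np.clip(i*1.6,0,255).astype('uint8'),None,fx=3.3,fy=3.3,interpolation=2))"
```

```text
time: 10.38
position: [521.3, -13.7, 119.3]
tcp_rot: [-2.424, -1.998, 0.0]
contact_force: [-0.2, -0.4, 0.4]
opening: 1.0
t 10.375 deck xy [[-6.41 64.12]] z 119.28600375910196 tool y yaw rel deck 0.0006286171520051596 z axis [-0. -0. -1.] F [-0.24 -0.37  0.43] open 0.9998896441593176
```

View pics/side6.png

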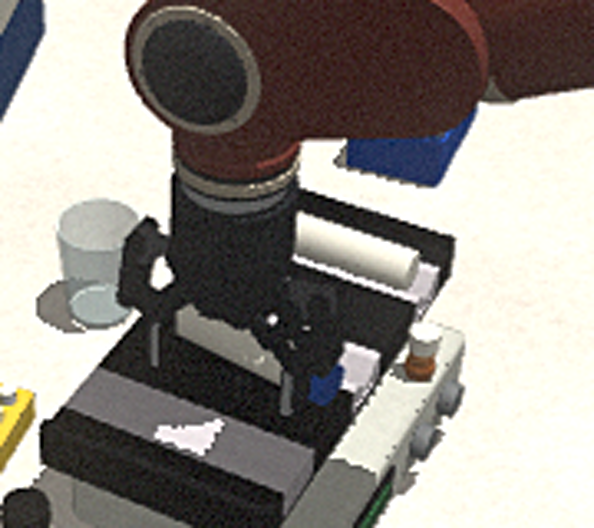

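```bash
python3 -m handwheel '[[1,-0.003,0,0,0,0,0],[1,-0.003,0,0,0,0,0],[1,-0.003,0,0,0,0,0],[1,-0.003,0,0,0,0,0],[1,-0.003,0,0,0,0,0],[1,-0.003,0,0,0,0,0],[1,-0.003,0,0,0,0,0],[1,-0.002,0,0,0,0,0],[1,0,0,0,0,0,0]]'
python3 -c "
from h import *
np.set_printoptions(precision=2,suppress=True)
where()
for n in ['side']: 
  i=eyes.grab_frame(n)[:,:,::-1]
  i=i[160:275,180:400] if n=='top' else i[60:220,220:400]
  cv2.imwrite(f'pics/{n}7.png',cv2.resize(np.clip(i*1.6,0,255).astype('uint8'),None,fx=3.3,fy=3.3,interpolation=2))"
```

```text
time: 11.55
position: [517.0, -36.2, 119.3]
tcp_rot: [-2.424, -1.998, 0.0]
contact_force: [0.1, -0.9, 0.3]
opening: 0.998
t 11.55 deck xy [[-6.39 41.2 ]] z 119.30014034184184 tool y yaw rel deck 0.003303167254678389 z axis [-0.  0. -1.] F [ 0.11 -0.88  0.29] open 0.9978173431202948
```

View pics/side7.png

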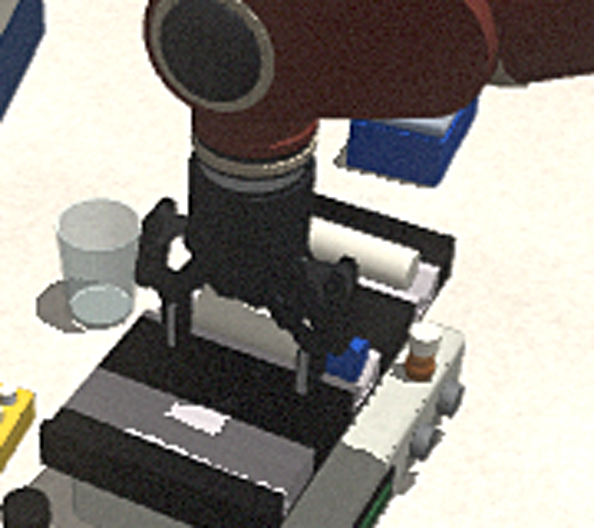

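```bash
python3 -m handwheel '[[1,-0.002,0,0,0,0,0],[1,-0.002,0,0,0,0,0],[1,-0.0015,0,0,0,0,0],[1,-0.0015,0,0,0,0,0],[1,0,0,0,0,0,0],[1,0,0,0,0,0,0],[1,0.004,0,-0.01,0,0,0],[1,0.003,0,-0.04,0,0,0],[1,0,0,-0.06,0,0,0],[1,0.0625,0,0,0,0,0],[1,0.0625,0,0,0,0,0],[1,0.0625,0,0,0,0,0],[1,0.05,0,0,0,0,0],[1,0,0,0,0,0,0],[1,0,0,0,0,0,0]]'
python3 -c "
from h import *
np.set_printoptions(precision=2,suppress=True)
where()
tubes('top',zs=122,save='pics/top8.png');tubes('side',zs=122)
for n in ['top','side']: 
  i=eyes.grab_frame(n)[:,:,::-1]
  i=i[160:275,180:400] if n=='top' else i[60:220,220:400]
  cv2.imwrite(f'pics/{n}8.png',cv2.resize(np.clip(i*1.6,0,255).astype('uint8'),None,fx=3.3,fy=3.3,interpolation=2))"
```

```text
time: 13.48
position: [562.2, 197.1, 229.7]
tcp_rot: [2.423, 1.999, -0.0]
contact_force: [0.5, -0.2, -0.2]
opening: 1.0
t 13.475 deck xy [[ -6.53 278.87]] z 229.6694602350448 tool y yaw rel deck 0.051247590460959 z axis [ 0. -0. -1.] F [ 0.51 -0.17 -0.2 ] open 0.9999238881206538
top area 565 pix [295.16 217.84] deck mean [-12.33   0.05] rect c (-13.236385345458984, -1.2446041107177734) size (121.62010192871094, 32.37934112548828) ang deg -0.7159980368032655 cap [-63.82   0.61]
top area 595 pix [336.85 224.83] deck mean [  -9.49 -104.2 ] rect c (-8.813480377197266, -105.84175109863281) size (34.08871841430664, 123.56068420410156) ang deg -0.5728047150017621 cap [  42.42 -103.8 ]
side area 691 pix [320.32 134.08] deck mean [  -5.4  -100.34] rect c (-5.086921691894531, -98.67645263671875) size (52.05168533325195, 141.73521423339844) ang deg -1.1951331622720558 cap [  46.84 -103.24]
side area 725 pix [304.8  160.85] deck mean [-14.92   3.14] rect c (-13.069969177246094, 5.629611968994141) size (49.477821350097656, 133.07366943359375) ang deg -3.5308411479240185 cap [-61.83   1.74]
```

View pics/side8.png

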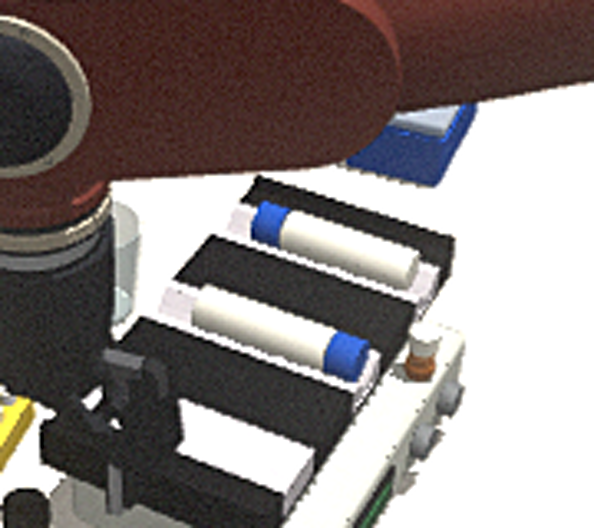

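View pics/top8.png

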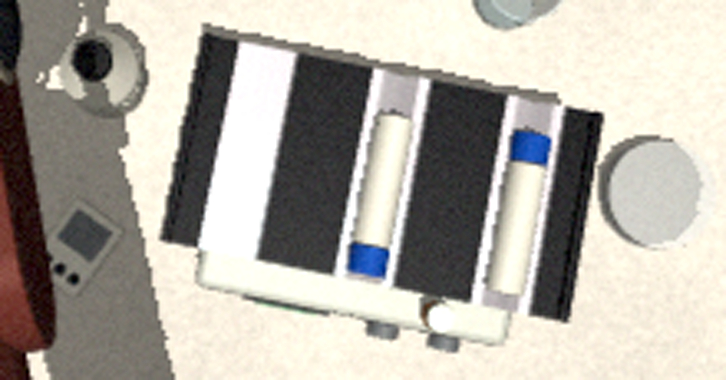

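```bash
python3 -c "
from cell import hand_in
print(hand_in())"
```

```text
the job is handed in; nothing more can be done
None
```

I rolled both tubes sideways into grooves of their own using the two open fingers, without gripping or lifting either. I handed the job in at about 13.6 s of the 45 s allowed; no verdict was reported.

| | Groove | Across from groove's middle line | Along from mid-length (limit 22 mm) | Axis to groove |
|---|---|---|---|---|
| **tube_a** | -y bay | about 0 mm | about -9 mm | about -0.6° |
| **tube_b** | middle bay | about 0 mm | about -12 to -15 mm | about -0.7° |

These figures come mainly from the top view. The blank is in the +y bay and has nothing on it.

- **Where the views disagreed:** the side view's outline centres sat 3–4 mm off across the groove. It put tube_b at -3.5°, close to the 4.6° limit. I trusted the top view because at the side view's slant the outline does not fall on the tube's axis, though the tube_b caps agreed to about 2 mm in both views.
- **tube_b's margin:** it ended nearer the front than where it started, with about 7 mm to spare on the limit. I left it there rather than risk another nudge.
- **Not measured:** I judged the tubes' height in the grooves by eye from the pictures. The bottle, vial, dishes and timer looked unmoved in the last pictures. The beaker was only partly in view and the rack mostly hidden, but the arm passed well above both.
- **Robot at hand-in:** the gripper was clear of everything, with the tool at 230 mm, and the forces I read after each move stayed at 1 N or less per axis.

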